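# Press the sample warmer's lids home and set its heat

## Robot

A 6-joint arm with a two-finger parallel gripper is mounted at the origin on the work surface; the furniture and walls round the work are solid. World frame = base frame: x ahead of the robot, y to its left, z up, the work surface at z = 0. Lengths are in m, angles in rad, forces in N, time in s.
With the tool pointing down it reaches from about 0.3 to 0.875 m from the base axis. Payload 6.4 kg.
Tool frame: the origin (TCP) lies on the front face of the gripper's body, between the roots of the fingers; the fingertips stand 73 mm ahead of it and the grasp point (between the pads) lies ctrl.pinch_z ahead of it (ctrl.pinch_z is the distance from the TCP to the grasp point, in m); z points along the fingers, x is the direction in which the jaws open and shut, and the axes are right-handed (so a half turn about z gives the same grasp; the last joint's range is limited). The gripper opens to 85 mm and grips with 20 to 120 N. Pads are 22 mm wide; open, the fingers measure 114 mm over their backs; the gripper's body (76 mm by 85 mm) begins 54 mm behind the grasp point. The pads swing forward as they close: fully open they stand 13 mm farther back than shut.
Start: joints at [0.589, 0.181, 1.607, -0, 1.354, -0.206], TCP at [0.403, 0.41, 0.304] pointing down, gripper open.
Joint ranges: [-2.99, 2.99], [-0.89, 2.07], [0.3, 2.58], [-1.14, 4.28], [0, 2.63], [-3.12, 3.12]. Speed limits (rad/s): [2.57, 2.57, 3.01, 3.14, 3.14, 3.14].

## Interface

Orientations are given as a unit quaternion [w, x, y, z].
In Python, from bench import ctrl gives the robot as it stands.
- The arm moves only by the tool move_arm, never from a script. Its argument "rows" is text: rows parted by semicolons, each of 7 numbers parted by spaces: the shift along the tool's x, y, z in cm, then the turn, a rotation vector about the tool's x, y, z in degrees, then the opening, from 0 (shut) to 1 (fully open). In form: x y z rx ry rz grip; .... A call has 1 to 20 rows; each row shifts and turns the commanded pose from where the row before left it, along the tool's axes as they then stand; what a row does not reach is not made up. A row lasts 1/10 s, in which the tool goes at most 50 mm and 8.59 degrees, less where a joint would pass 70% of its speed; a pose out of reach is approached as far as the arm can. A call with a gripper value outside its range is refused whole. The fingers move at their own pace and stop on an object; the grip force is fixed at half the most. Time passes only in rows, so rows that do not move let the fingers close. It gives the time, the measured TCP pose, the force and the opening at its end, in the units of the state.
- ctrl.get_obs(): the state, without advancing time (a new reading comes with each control period).
- ctrl.camera(name): name is "scene" or "top"; returns a dict with "color" (480x640x3 uint8, blue, green, red), "fx", "fy", "cx", "cy" (pixels), "rvec" (rotation vector, rad) and "tvec" (3), from world to camera coordinates, as OpenCV has them. Camera axes: x right, y down, z forward; pixel columns grow to the right and rows downward; lengths in m; the calibration is good to about 2 mm. A picture is of the moment at which its call begins. There is no depth.
- ctrl.hand_in(): hands the job in, once; it reports no verdict.
Trained networks look in the newest picture that a camera, given by its name, has taken for a name from the list of things; names that differ only in an ending like _2 or _b are one class to them, and where a whole thing is asked for, a point or a joint stands for the part that bears it (a point fixed in the world has none). Each returns a list of dicts, best first, with "confidence" (0 to 1); they miss things now and then, are a little off and sometimes report something else, mostly with a low value. They report only what shows in the picture. A call takes as long as a camera call.
- ctrl.look_for(camera, query): "bbox" ([left, top, right, bottom] in pixels, round what is visible of it).
- ctrl.trace(camera, query): "region" (480x640 bool, what is visible of it) and "bbox" ([left, top, right, bottom] in pixels, round what is visible of it).
The state is a dict: "time_s": time; "q": joint angles; "dq": joint speeds; "joint_efforts": joint torques, N m; "eef_pos": TCP position; "eef_rot": TCP orientation; "wrist_force": force on the tool from outside, world axes, zero at the start; "torque": the same for the moment, N m; "opening": opening from 0.0 (shut) to 1.0 (fully open).
Only numpy, scipy, OpenCV 4.12 (cv2) and the standard library are available. Lean on these libraries where they do the work, as an engineer would, in place of code of your own. Each camera call takes 0.05 s, during which the arm holds its last target.

## Task

Get the sample warmer ready: press both round lids down until each is fully home, flush with its collar, and only after that turn the heat knob clockwise until its pointer line points at the long mark of the dial. Let go and leave it so.

Things in the scene. Friction and masses are not known exactly. Their poses are not given: they have to be found in the camera images.
- warmer: Sample warmer, white, fixed; 116 mm wide, 250 mm from front to back. Its steel working face slopes 0.56 rad (32 degrees), low end at the front, high end toward the partition at the right. Origin on the worktop under its middle; x to its high back end, z up. Square out of the face is (-0.531, 0, 0.847) in this frame. Along the face from the high end down: upper lid, lower lid, dial with knob.
- ledge_front (a point): Middle of the lower front edge of the warmer's ledge, 335 mm above the worktop: a board 116 mm wide, 62 mm deep, 12 mm thick on two rear posts that hangs over the back half of the upper lid, so that a tool held upright does not fit over it. A flat packet lies on it (up to 363 mm above the worktop).
- lid_upper_top (a point): Centre of the flat top of the upper lid (a plain grey plastic disc, diameter 72 mm). z points square out of the sloping face, x up the slope. The lid slides along this z only, stiffly (about 8 N), and stays where it is left; its steel collar is 74 mm wide inside, 86 mm outside.
- lid_upper (a joint): How far the upper lid is pressed in, m: 0 = standing 12 mm proud of its collar, 0.012 = fully home, top flush with the collar (which stands 8 mm off the face).
- lid_lower_top (a point): The same point of the lower lid, an equal disc 88 mm further down the slope.
- lid_lower (a joint): How far the lower lid is pressed in, m; as for the upper lid.
- knob_grip (a point): Heat knob, black: point on its axis 28 mm off the sloping face, in the middle of a grip bar 56 mm long, 16 mm wide and 26 mm high (13 to 39 mm off the face) on a round foot of diameter 56 mm. z points square out of the face.
- heat_knob (a joint): Knob angle, rad; grows clockwise seen from above the face, 0 to 2.10, stays where it is left. At 0 the pointer points 0.80 rad to the left (anticlockwise) of straight up the slope. Small marks every 0.35 rad; the pointer is at the long mark at 1.40.
- knob_pointer (a point): End of the white pointer line on the top of the grip bar, 28 mm from the knob's axis.
- long_mark (a point): Outer end of the long thick black mark on the white dial plate (diameter 90 mm), 43.5 mm from the knob's axis; the other marks are short and thin.

How it is judged:
By the outcome, as a careful person would: the job done as asked, in the order asked, and still so for the second after the job is handed in, with the robot touching nothing.
It also fails if it takes over 48 s, if anything falls off the work surface, if the arm or the gripper's body presses on something with over 40 N, if the wrist force passes 120 N, or if a joint passes its speed limit or range.

## Working session

There is one attempt and no reset: what is moved stays moved. The work goes in short steps, Python scripts to look and compute and a tool call to move; the robot and the scene stay as the last step left them, time stands still between calls to the robot, and variables do not carry over. Pictures are saved under pics/ and viewed, and the job is handed in when it is done.

Besides the shell and the picture viewer there is one more tool, called after ">>>" in YAML: its name, and indented under it one key for each argument. move_arm: Moves the arm, as the interface text tells. Its arguments: {"type":"object","properties":{"rows":{"type":"string"}},"required":["rows"]}

```bash
mkdir -p pics; ls; python3 - <<'E'
from bench import ctrl
import cv2,numpy as np
print(ctrl.get_obs()); print(ctrl.pinch_z)
for n in ("scene","top"):
    c=ctrl.camera(n); cv2.imwrite(f"pics/{n}0.png",c["color"]); print(n,[c[k] for k in("fx","fy","cx","cy","rvec","tvec")])
    for q in ("warmer","ledge_front","lid_upper_top","lid_lower_top","knob_grip","knob_pointer","long_mark"):
        print(q,[(np.round(d["bbox"],1).tolist(),round(d["confidence"],2)) for d in ctrl.look_for(n,q)][:3])
E
```

```text
pics
{'time_s': 0.0, 'q': array([ 5.88718507e-01,  1.81527104e-01,  1.60799657e+00, -7.58220499e-07,
        1.35377713e+00, -2.06287720e-01]), 'dq': array([-0.00072364,  0.00016584,  0.00198464, -0.00061777,  0.00137217,
        0.00037757]), 'joint_efforts': array([ 2.56957130e-03, -4.44875228e+01, -3.51340735e+01,  4.86928036e-05,
        9.19878512e-03,  3.57732779e-05]), 'eef_pos': array([0.40228928, 0.41025445, 0.3029974 ]), 'eef_rot': array([ 1.62682281e-04,  9.22030087e-01,  3.87117280e-01, -8.38438160e-04]), 'wrist_force': array([-0.56826993, -0.50984296,  0.30328208]), 'torque': array([-0.04401882,  0.02559827,  0.02936966]), 'opening': 0.9967493637124388}
0.0539
scene [563.2170878784958, 563.2170878784958, 324.81156807189166, 246.38660100369754, array([ 1.46437682,  2.25062475, -0.73498106]), array([-0.05281577, -0.25283607,  1.43706448])]
warmer [([172.3, 141.3, 347.1, 328.8], 0.57)]
ledge_front [([170.4, 142.4, 346.0, 329.4], 0.96)]
lid_upper_top [([171.5, 139.7, 345.2, 332.2], 0.75), ([230.3, 235.5, 267.1, 269.0], 0.56)]
lid_lower_top [([269.2, 253.6, 308.1, 286.6], 0.59)]
knob_grip [([313.3, 275.3, 348.2, 303.6], 0.82), ([270.9, 254.6, 304.7, 286.5], 0.27)]
knob_pointer [([313.7, 276.6, 348.3, 304.7], 0.75)]
long_mark [([170.6, 141.8, 347.9, 331.7], 0.97)]
top [539.7751890122511, 539.7751890122511, 316.62060742010766, 235.46753481874848, array([ 2.12487976, -2.14392933,  0.24424663]), array([0.20142863, 0.45026307, 1.0571083 ])]
warmer [([276.3, 144.4, 466.3, 290.4], 0.86)]
ledge_front [([274.7, 147.0, 463.1, 294.3], 0.89)]
lid_upper_top [([356.1, 206.6, 397.3, 250.2], 0.92)]
lid_lower_top [([318.4, 222.7, 353.8, 265.2], 0.64)]
knob_grip [([280.5, 243.5, 312.3, 271.8], 0.6)]
knob_pointer [([281.8, 242.9, 310.7, 270.6], 0.95)]
long_mark [([274.8, 145.1, 465.9, 291.9], 0.95), ([281.4, 244.5, 312.0, 274.1], 0.63), ([316.9, 223.8, 353.4, 263.3], 0.31)]
```

View pics/scene0.png

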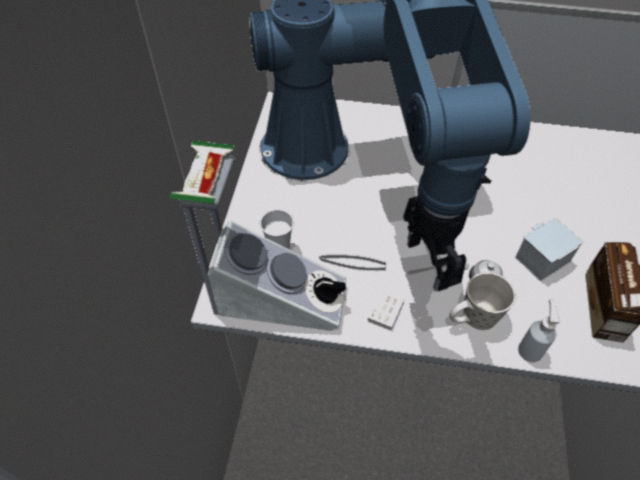

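View pics/top0.png

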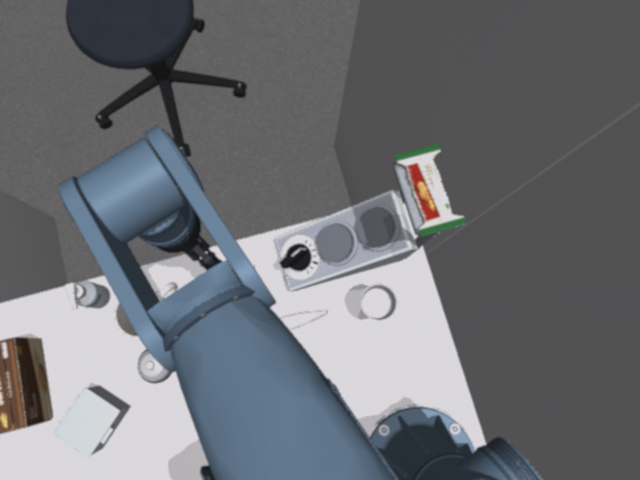

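```bash
python3 - <<'E'
import cv2
a=cv2.imread("pics/scene0.png")[130:340,160:370]; cv2.imwrite("pics/s0c.png",cv2.resize(a,(600,600),interpolation=cv2.INTER_CUBIC))
a=cv2.imread("pics/top0.png")[140:300,265:475]; cv2.imwrite("pics/t0c.png",cv2.resize(a,(787,600),interpolation=cv2.INTER_CUBIC))
E
```

```text
(no output)
```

View pics/s0c.png

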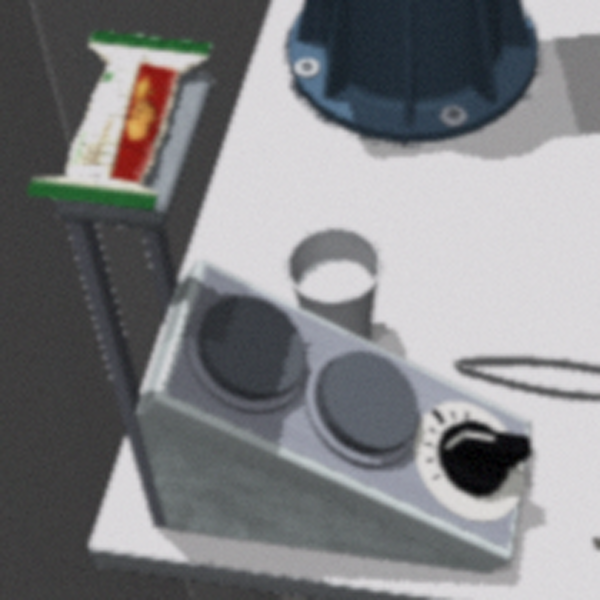

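View pics/t0c.png

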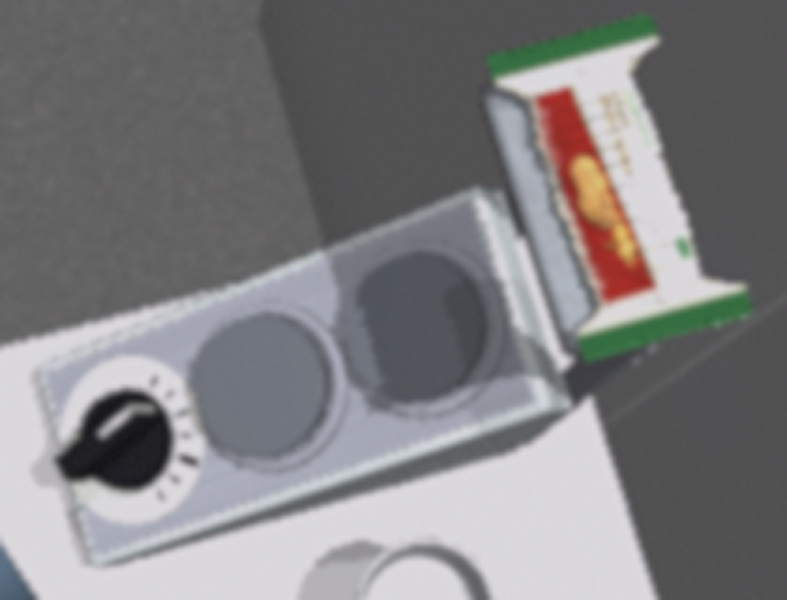

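```bash
cat > h.py <<'E'
import numpy as np,cv2
K={'scene':(563.217,324.8116,246.3866,[1.46437682,2.25062475,-0.73498106],[-0.05281577,-0.25283607,1.43706448]),
'top':(539.7752,316.6206,235.4675,[2.12487976,-2.14392933,0.24424663],[0.20142863,0.45026307,1.0571083])}
def P(n):
    f,cx,cy,r,t=K[n]; return np.array([[f,0,cx],[0,f,cy],[0,0,1]])@np.c_[cv2.Rodrigues(np.array(r))[0],t]
def proj(n,X):
    X=np.atleast_2d(X); h=np.c_[X,np.ones(len(X))]@P(n).T; return h[:,:2]/h[:,2:]
def tri(s,t):
    X=cv2.triangulatePoints(P('scene'),P('top'),np.array(s,float).reshape(2,1),np.array(t,float).reshape(2,1)); X=X[:3,0]/X[3,0]
    e=max(np.abs(proj('scene',X)-s).max(),np.abs(proj('top',X)-t).max()); return X,e
E
python3 - <<'E'
from h import *
S=lambda x,y:(160+x/2.857,130+y/2.857); T=lambda x,y:(265+x/3.748,140+y/3.75)
for n,s,t in [("front A",S(530,425),T(93,562)),("front B",S(515,560),T(38,372)),("high A",S(200,262),T(568,402)),("high B",S(148,400),T(480,188)),
 ("longmark",S(436,411),T(193,462)),("knob",S(475,455),T(128,437)),("lidU",S(251,346),T(420,328)),("lidL",S(367,402),T(260,390)),("ledge cornerA",S(212,75),T(578,358)),("ledgeB",S(55,205),T(487,90))]:
    X,e=tri(s,t); print(n,X.round(4),round(e,1))
from bench import ctrl
def cen(d): 
    ys,xs=np.nonzero(d["region"]); return xs.mean(),ys.mean(),len(xs)
for q in ("lid_upper","lid_lower","heat_knob"):
    for n in("scene","top"):
        for d in ctrl.trace(n,q)[:2]: print(q,n,np.round(cen(d),1),np.round(d["bbox"]),round(d["confidence"],2))
E
```

```text
front A [0.3432 0.2534 0.024 ] 0.5
front B [0.4481 0.2845 0.0199] 1.0
high A [0.4027 0.0278 0.1659] 3.1
high B [0.5121 0.0593 0.165 ] 0.5
longmark [0.3902 0.2001 0.0735] 0.3
knob [0.4051 0.2351 0.061 ] 1.0
lidU [0.4433 0.0919 0.1556] 0.6
lidL [0.4225 0.1654 0.1068] 0.3
ledge cornerA [0.3918 0.0578 0.3393] 1.1
ledgeB [0.5148 0.0632 0.3481] 17.0
lid_upper scene [ 246.9  251.2 1102. ] [227. 231. 266. 270.] 0.95
lid_upper top [ 375.5  227.1 1193. ] [356. 208. 395. 248.] 0.65
lid_lower scene [ 287.8  270.7 1004. ] [270. 250. 305. 290.] 0.71
lid_lower top [ 334.7  242.5 1053. ] [317. 224. 354. 264.] 0.75
heat_knob scene [327.2 289.6 559. ] [309. 280. 348. 306.] 0.92
heat_knob top [296.5 257.4 644. ] [277. 244. 313. 272.] 0.75
```

```bash
cat > fit.py <<'E'
from h import *
from scipy.optimize import least_squares
S=lambda x,y:(160+x/2.857,130+y/2.857); T=lambda x,y:(265+x/3.748,140+y/3.75)
def frame(p):
    c,s=np.cos(p[2]),np.sin(p[2]); R=np.array([[c,-s,0],[s,c,0],[0,0,1]])
    u=R@[.847,0,.531]; v=R@[0,1,0]; n=R@[-.531,0,.847]; o=np.array([p[0],p[1],p[3]]); return u,v,n,o
def pts(p):
    u,v,n,o=frame(p); f=lambda a,b,c:o+a*u+b*v+c*n
    sL,sK=p[4],p[5]; L=.125/.847
    return dict(fA=f(-L,-.058,0),fB=f(-L,.058,0),hB=f(L,.058,0),hA=f(L,-.058,0),mark=f(sK+.0435*np.cos(.6),-.0435*np.sin(.6),.002),
      lidU=f(sL+.088,0,.020),lidL=f(sL,0,.020),knob=f(sK,0,.028),led=None)
obs=[("fA",S(530,425),T(93,562)),("fB",S(515,560),T(38,372)),("hB",S(148,400),T(480,188)),
 ("mark",S(436,411),T(193,462)),("lidU",S(251,346),T(420,328)),("lidL",S(367,402),T(260,390))]
def res(p):
    q=pts(p); r=[]
    for k,s,t in obs: r+=list(proj('scene',q[k])[0]-s)+list(proj('top',q[k])[0]-t)
    return np.array(r)
sol=least_squares(res,[.427,.156,-1.3,.094,.0,-.08],loss='soft_l1'); p=sol.x
if __name__=="__main__":
    print(p.round(4)); print(res(p).reshape(-1,4).round(1))
    for k,x in pts(p).items():
        if x is not None: print(k,x.round(4),proj('scene',x).round(0),proj('top',x).round(0))
    for a in frame(p): print(a.round(4))
E
python3 fit.py
```

```text
[ 0.4269  0.1508 -1.2853  0.0934 -0.0045 -0.1017]
[[ 1.1 -0.1 -0.9  4.1]
 [ 0.3  1.3 -2.1  1.1]
 [-7.6 -1.9  7.6 -4.3]
 [-0.5  2.3  0.3  2.5]
 [-0.1  0.6 -1.4  0. ]
 [-0.1 -0.3  0.8 -0.4]]
fA [0.3361 0.2544 0.015 ] [[347. 279.]] [[289. 294.]]
fB [0.4474 0.2871 0.015 ] [[341. 327.]] [[273. 240.]]
hB [0.5178 0.0472 0.1718] [[204. 268.]] [[401. 186.]]
hA [0.4065 0.0145 0.1718] [[220. 218.]] [[421. 246.]]
mark [0.3874 0.1984 0.0601] [[312. 276.]] [[317. 266.]]
lidU [0.4439 0.0932 0.1547] [[248. 252.]] [[376. 227.]]
lidL [0.4229 0.1647 0.1079] [[288. 270.]] [[335. 244.]]
knob [0.3985 0.2477 0.0631] [[333. 288.]] [[292. 260.]]
[ 0.2386 -0.8127  0.531 ]
[0.9595 0.2817 0.    ]
[-0.1496  0.5095  0.847 ]
[0.4269 0.1508 0.0934]
```

```bash
sed -i 's/f(-L,-.058,0)/f(p[6],-.058,0)/;s/f(-L,.058,0)/f(p[6],.058,0)/;s/f(L,.058,0)/f(p[7],.058,0)/;s/f(L,-.058,0)/f(p[7],-.058,0)/;s/led=None/dial=f(sK,0,.002)/;s/-.08\]/-.08,-.14,.14]/' fit.py
sed -i 's/T(260,390))\]/T(260,390)),("dial",S(468,459),T(131,438)),("hA",S(200,262),T(568,402))]/' fit.py
python3 fit.py
```

```text
[ 0.426   0.1568 -1.2962  0.0935  0.0016 -0.0912 -0.1371  0.138 ]
[[ 0.1 -0.9 -0.2  2.6]
 [-1.5  0.6 -0.9 -0.8]
 [ 0.3  0.3  0.2 -1.2]
 [-1.9  1.1  1.5  1.1]
 [ 0.1 -0.3 -1.6 -0.3]
 [ 0.1 -0.8  0.4 -1. ]
 [ 0.1  1.7 -0.3  1.3]
 [-2.3 -1.1 -3.4  1.6]]
fA [0.3387 0.2528 0.0206] [[346. 278.]] [[290. 292.]]
fB [0.4503 0.2843 0.0206] [[339. 327.]] [[274. 238.]]
hB [0.5135 0.06   0.1667] [[212. 270.]] [[393. 189.]]
hA [0.4019 0.0286 0.1667] [[228. 221.]] [[413. 249.]]
mark [0.3894 0.1962 0.0658] [[311. 275.]] [[318. 264.]]
lidU [0.4437 0.0939 0.158 ] [[248. 251.]] [[375. 227.]]
lidL [0.4235 0.1657 0.1112] [[289. 270.]] [[335. 243.]]
knob [0.401  0.2454 0.0687] [[331. 287.]] [[293. 258.]]
dial [0.4048 0.2322 0.0467] [[324. 292.]] [[300. 258.]]
[ 0.2297 -0.8153  0.531 ]
[0.9625 0.2712 0.    ]
[-0.144   0.5111  0.847 ]
[0.426  0.1568 0.0935]
```

```bash
sed -i 's/np.sin(.6),.002/np.sin(.6),p[8]/;s/f(sK,0,.002)/f(sK,0,p[8])/;s/-.14,.14\]/-.14,.14,.004]/' fit.py
python3 fit.py
python3 - <<'E'
import cv2
a=cv2.imread("pics/scene0.png")[265:315,300:360]; cv2.imwrite("pics/s0k.png",cv2.resize(a,(600,500),interpolation=cv2.INTER_CUBIC))
a=cv2.imread("pics/top0.png")[230:290,270:330]; cv2.imwrite("pics/t0k.png",cv2.resize(a,(600,600),interpolation=cv2.INTER_CUBIC))
E
```

```text
[ 0.4278  0.1506 -1.3002  0.0956 -0.0055 -0.0954 -0.1443  0.1307  0.0096]
[[-0.1 -0.3 -0.2  2.4]
 [-1.9  1.2 -0.7 -1. ]
 [ 0.2  0.6  0.4 -0.8]
 [-1.4 -0.5  1.   0.7]
 [ 0.   0.1 -1.4 -0. ]
 [-0.1 -0.3  0.5 -1. ]
 [ 0.7  0.2 -0.9  0.8]
 [-2.2 -0.7 -3.5  2. ]]
fA [0.3392 0.2528 0.019 ] [[345. 278.]] [[290. 292.]]
fB [0.451  0.2839 0.019 ] [[338. 327.]] [[274. 238.]]
hB [0.5133 0.0594 0.165 ] [[212. 271.]] [[393. 189.]]
hA [0.4015 0.0284 0.165 ] [[228. 221.]] [[413. 249.]]
mark [0.3893 0.1975 0.0722] [[311. 273.]] [[318. 264.]]
lidU [0.4436 0.0935 0.1563] [[248. 251.]] [[376. 227.]]
lidL [0.4237 0.1653 0.1096] [[288. 270.]] [[335. 243.]]
knob [0.4022 0.2427 0.0687] [[330. 287.]] [[294. 258.]]
dial [0.4048 0.2333 0.0531] [[325. 291.]] [[299. 258.]]
[ 0.2264 -0.8162  0.531 ]
[0.9636 0.2673 0.    ]
[-0.1419  0.5117  0.847 ]
[0.4278 0.1506 0.0956]
```

View pics/s0k.png

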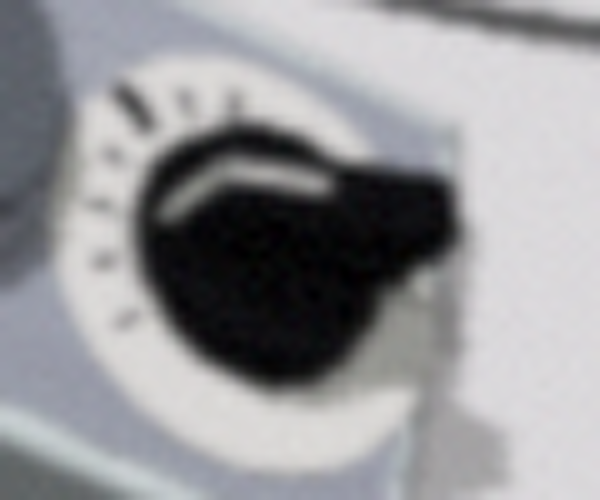

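View pics/t0k.png

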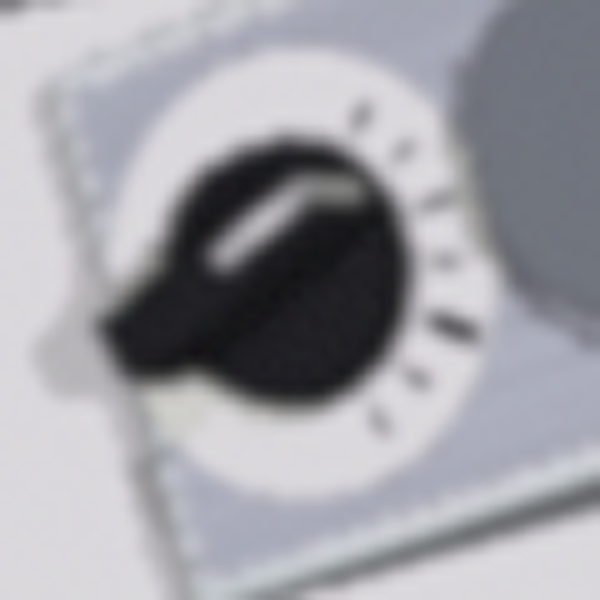

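```bash
python3 - <<'E'
s=open('fit.py').read()
s=s.replace('obs=[','S2=lambda x,y:(300+x/10-.45,265+y/10-.45)\nT2=lambda x,y:(270+x/10-.45,230+y/10-.45)\nms=[(128,318),(103,260),(90,207),(113,155),None,(185,100),(235,100)]\nmt=[(362,115),(403,155),(440,195),(447,262),None,(418,380),(380,420)]\nobs=[("m%d"%i,S2(*ms[i]),T2(*mt[i])) for i in range(7) if i!=4]+[')
s=s.replace('S(436,411),T(193,462)','S2(117,88),T2(480,338)')
s=s.replace('.14,.004]','.14,.004,.036,.8,.25]')
s=s.replace(' sL,sK=',' sL,sK=')
s=s.replace("    return dict(","    q=p[10]-.8 if 0 else p[10]\n    d=lambda r,a,c,off=0:f(sK+r*np.cos(a),-r*np.sin(a),c)\n    M={'m%d'%i:d(p[9],-.8+.35*i,p[8]) for i in range(7)}\n    M.update(tip=d(.028,p[10]-.8,.039),mid=d(p[11]*.1,p[10]-.8,.039))\n    return dict(**M,")
s=s.replace('("dial",','("tip",S2(230,165),T2(312,183)),("mid",S2(332,183),T2(213,258)),("dial",')
open('fit.py','w').write(s)
E
python3 fit.py
```

```text
[ 0.4907 -0.0724 -1.2991  0.2446 -0.2799 -0.3694 -0.418  -0.1438  0.0081
  0.0349  0.4884  0.0108]
[[-0.3  0.1 -0.   0.1]
 [-0.1  0.2  0.2 -0.3]
 [ 0.7 -0.1 -0.4  0.8]
 [-0.2  0.1  0.2  0.1]
 [-0.2  0.1  0.2  0. ]
 [-0.2  0.2  0.1  0.3]
 [ 0.  -1.  -0.4  1.9]
 [-1.7  0.6 -0.9 -1.6]
 [ 0.3  0.1  0.1 -1.7]
 [-0.2 -0.3  0.1 -0.1]
 [ 0.2 -0.6 -1.7 -0.7]
 [ 0.2 -0.9  0.1 -1.6]
 [-1.8  1.6  0.3  0.8]
 [-0.3  1.5  0.5  1.6]
 [ 0.5 -0.1 -0.8  0.3]
 [-2.1 -1.4 -3.7  1.3]]
m0 [0.4352 0.2201 0.0681] [[312. 296.]] [[306. 241.]]
m1 [0.4274 0.2116 0.0719] [[310. 291.]] [[310. 245.]]
m2 [0.4168 0.2058 0.0737] [[309. 285.]] [[313. 250.]]
m3 [0.405  0.2033 0.0732] [[311. 280.]] [[314. 256.]]
m4 [0.3932 0.2044 0.0705] [[314. 277.]] [[314. 262.]]
m5 [0.3829 0.209  0.066 ] [[318. 275.]] [[312. 268.]]
m6 [0.3753 0.2166 0.0602] [[323. 275.]] [[308. 272.]]
tip [0.4155 0.2296 0.0956] [[321. 283.]] [[301. 249.]]
mid [0.4018 0.2483 0.082 ] [[332. 284.]] [[291. 257.]]
fA [0.3398 0.2531 0.0226] [[346. 278.]] [[289. 292.]]
fB [0.4516 0.2843 0.0226] [[339. 327.]] [[274. 238.]]
hB [0.5139 0.0605 0.1682] [[212. 270.]] [[393. 188.]]
hA [0.4022 0.0294 0.1682] [[228. 220.]] [[413. 248.]]
mark [0.3901 0.1973 0.0743] [[311. 273.]] [[318. 263.]]
lidU [0.4443 0.0944 0.1596] [[248. 251.]] [[375. 227.]]
lidL [0.4243 0.1662 0.1129] [[289. 270.]] [[335. 242.]]
knob [0.4028 0.2434 0.0721] [[330. 287.]] [[294. 257.]]
dial [0.4056 0.2332 0.0552] [[324. 291.]] [[299. 257.]]
[ 0.2273 -0.8159  0.531 ]
[0.9633 0.2683 0.    ]
[-0.1425  0.5115  0.847 ]
[ 0.4907 -0.0724  0.2446]
```

```bash
cat > plan.py <<'E'
from fit import *
from scipy.spatial.transform import Rotation as Rn
from bench import ctrl
u,v,n,o=frame(p); Q=pts(p)
def Rt(a): # bar angle a from upslope (cw+), jaw axis perp
    e=v*np.cos(a)+u*np.sin(a); z=-n; return np.c_[e,np.cross(z,e),z]
def state():
    ob=ctrl.get_obs(); q=np.array(ob["eef_rot"]); R=Rn.from_quat([*q[1:],q[0]]).as_matrix(); return np.array(ob["eef_pos"]),R,ob
def delta(X,Rg):
    x,R,ob=state(); rv=Rn.from_matrix(R.T@Rg).as_rotvec(degrees=True)
    return rv, (Rg.T@(X-x))*100, (R.T@(X-x))*100
def rel(x,k): # u,v,n coordinates of x rel to point k in mm
    d=x-Q[k]; return (np.array([d@u,d@v,d@n])*1000).round(1)
E
python3 - <<'E'
from plan import *
a=p[10]-.8
for q in ("tip","mid"):
    i=[k[0] for k in obs].index(q); X,e=tri(obs[i][1],obs[i][2]); print(q,rel(X,"dial"),e)
R=Rt(a); print("e",R[:,0],"det",np.linalg.det(R))
rv,d,_=delta(Q["lidL"]+n*.123,R); print("rotvec",rv,"shift",d)
for k in ("lidU","lidL"):
    i=[j[0] for j in obs].index(k); X,e=tri(obs[i][1],obs[i][2]); print(k,rel(X,k),e)
X,e=tri((160+212/2.857,130+75/2.857),(265+578/3.748,140+358/3.75)); print("ledgeA",rel(X,"lidU"))
E
```

```text
tip [28.7  9.1 38. ] 0.7715678905144614
mid [ 5.1  2.3 38.4] 0.07765628518785661
e [ 0.84727984  0.50553108 -0.16277591] det 0.9993108359269265
rotvec [-29.38467131 -13.02843705  11.82088701] shift [-7.40780895  8.41447218 16.68771109]
lidU [-0.3 -1.6 -4.6] 0.6321871619015837
lidL [-3.  -1.9 -5.3] 0.34577633650116013
ledgeA [113.3 -60.4 141. ]
```

>>> move_arm:
  rows: "0 0 0 -5.88 -2.6 2.36 0; 0 0 0 -5.88 -2.6 2.36 0; 0 0 0 -5.88 -2.6 2.36 0; 0 0 0 -5.88 -2.6 2.36 0; 0 0 0 -5.88 -2.6 2.36 0; -1.2 1.4 2.5 0 0 0 0; -1.2 1.4 2.5 0 0 0 0; -1.2 1.4 2.5 0 0 0 0; -1.2 1.4 2.5 0 0 0 0; -1.2 1.4 2.5 0 0 0 0; -1.4 1.4 2.5 0 0 0 0; 0 0 0 0 0 0 0; 0 0 0 0 0 0 0"

```text
time_s: 2.4
eef_pos: [0.4046, 0.2378, 0.2314]
eef_rot: [0.276, 0.921, 0.276, -0.005]
wrist_force: [-0.1, -0.0, -0.4]
opening: 0.001
```

```bash
cat > look.py <<'E'
from plan import *
import sys
tag=sys.argv[1]
x,R,ob=state(); print("t",ob["time_s"],"F",np.round(ob["wrist_force"],1),"along n",round(float(np.dot(ob["wrist_force"],n)),1),"open",round(ob["opening"],3),"q",np.round(ob["q"],2))
print("z.n",R[:,2]@n,"tcp rel lidL",rel(x,"lidL"),"tip(73) rel lidL",rel(x+R[:,2]*.073,"lidL"))
a=ctrl.camera("scene")["color"]; b=ctrl.camera("top")["color"]
cv2.imwrite(f"pics/s{tag}.png",a); cv2.imwrite(f"pics/t{tag}.png",b)
A=cv2.resize(a[130:340,160:370],(400,400),interpolation=cv2.INTER_CUBIC); B=cv2.resize(b[120:310,265:455],(400,400),interpolation=cv2.INTER_CUBIC)
cv2.imwrite(f"pics/c{tag}.png",np.hstack([A,B]))
E
python3 look.py 1
```

```text
t 2.4 F [-0.1 -0.  -0.4] along n -0.3 open 0.001 q [ 0.55  0.19  1.84 -0.55  1.32  0.16]
z.n -0.9996848871547055 tcp rel lidL [1.000e-01 2.000e-01 1.398e+02] tip(73) rel lidL [ 0.1  0.2 66.9]
```

View pics/c1.png

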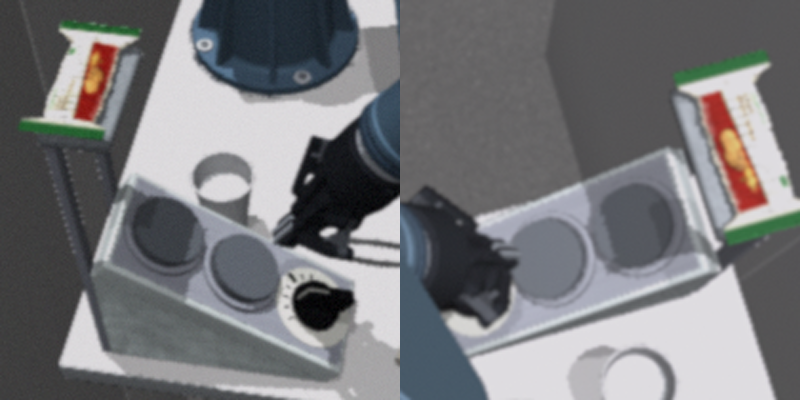

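View pics/s1.png

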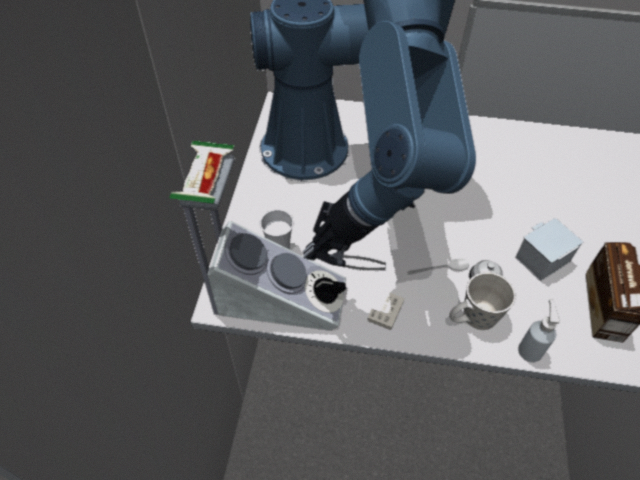

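>>> move_arm:
  rows: "0 0 2 0 0 0 0; 0 0 2 0 0 0 0; 0 0 1 0 0 0 0; 0 0 0.4 0 0 0 0; 0 0 0.2 0 0 0 0; 0 0 0.2 0 0 0 0; 0 0 0.2 0 0 0 0; 0 0 0.2 0 0 0 0; 0 0 0.2 0 0 0 0; 0 0 0.2 0 0 0 0"

```text
time_s: 3.5
eef_pos: [0.4141, 0.2047, 0.1762]
eef_rot: [0.276, 0.921, 0.276, -0.005]
wrist_force: [-4.1, 4.0, 6.5]
opening: -0.003
```

```bash
python3 look.py 2
```

```text
t 3.5 F [-4.1  4.   6.5] along n 8.1 open -0.003 q [ 0.48  0.24  1.91 -0.59  1.19  0.18]
z.n -0.9996836376457557 tcp rel lidL [-0.1  0.5 74.7] tip(73) rel lidL [-0.1  0.6  1.8]
```

View pics/c2.png

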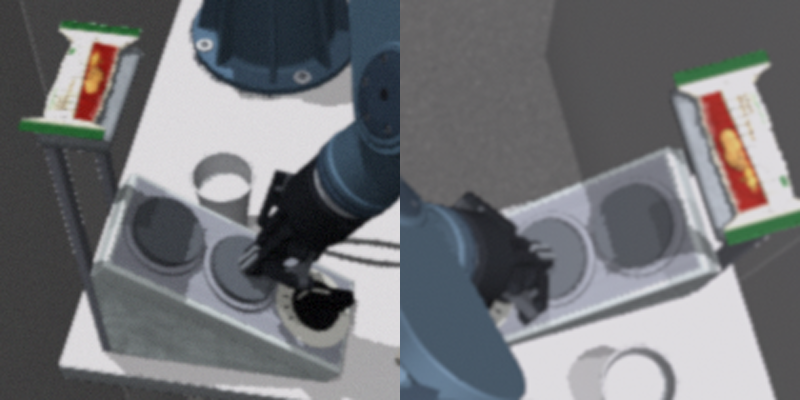

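>>> move_arm:
  rows: "0 0 0.2 0 0 0 0; 0 0 0.2 0 0 0 0"

```text
time_s: 3.8
eef_pos: [0.4146, 0.2027, 0.1727]
eef_rot: [0.276, 0.921, 0.276, -0.005]
wrist_force: [-3.5, 3.4, 6.5]
opening: -0.004
```

>>> move_arm:
  rows: "0 0 0.2 0 0 0 0; 0 0 0.2 0 0 0 0"

```text
time_s: 4.0
eef_pos: [0.4153, 0.2009, 0.1698]
eef_rot: [0.276, 0.921, 0.276, -0.005]
wrist_force: [-15.9, 14.1, 27.0]
opening: 0.002
```

>>> move_arm:
  rows: "0 0 0.2 0 0 0 0; 0 0 0.2 0 0 0 0"

```text
time_s: 4.2
eef_pos: [0.4155, 0.2007, 0.1696]
eef_rot: [0.276, 0.921, 0.275, -0.004]
wrist_force: [-32.2, 26.3, 55.9]
opening: -0.001
```

```bash
python3 look.py 3
```

```text
t 4.2 F [-32.2  26.3  55.9] along n 65.4 open -0.001 q [ 0.47  0.25  1.92 -0.6   1.17  0.19]
z.n -0.999681730634151 tcp rel lidL [-0.   0.8 66.9] tip(73) rel lidL [-0.1  1.  -6.1]
```

View pics/c3.png

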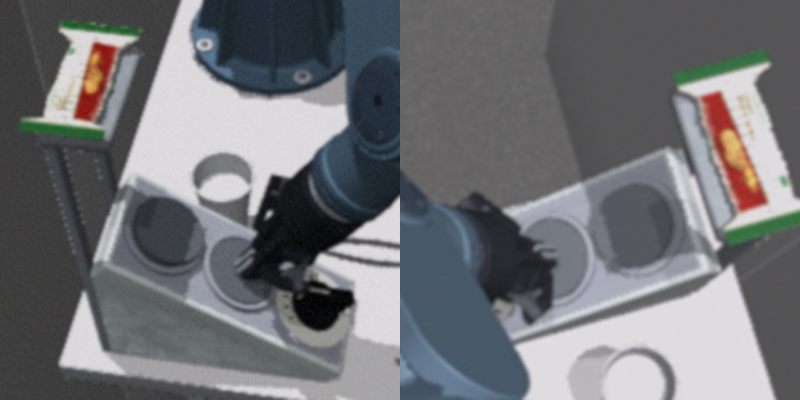

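>>> move_arm:
  rows: "0 0 -1 0 0 0 0; 0 0 -3.4 0 0 0 0; -0.6 2 0 0 0 0 0; -0.6 2 0 0 0 0 0; -0.6 2 0 0 0 0 0; -0.7 1.9 0 0 0 0 0; 0 0 0 0 0 0 0; 0 0 0 0 0 0 0"

```text
time_s: 5.1
eef_pos: [0.4285, 0.153, 0.2465]
eef_rot: [0.276, 0.921, 0.276, -0.005]
wrist_force: [-0.3, 0.9, 0.7]
opening: -0.002
```

```bash
python3 look.py 4; python3 -c "
from plan import *
x,R,ob=state(); print(rel(x+R[:,2]*.073,'lidU'))"
```

```text
t 5.1 F [-0.3  0.9  0.7] along n 1.1 open -0.002 q [ 0.37  0.09  1.92 -0.59  1.25  0.01]
z.n -0.9996847040942185 tcp rel lidL [ 82.7   0.6 105.8] tip(73) rel lidL [82.7  0.6 32.8]
[-6.   0.3 32.6]
```

View pics/c4.png

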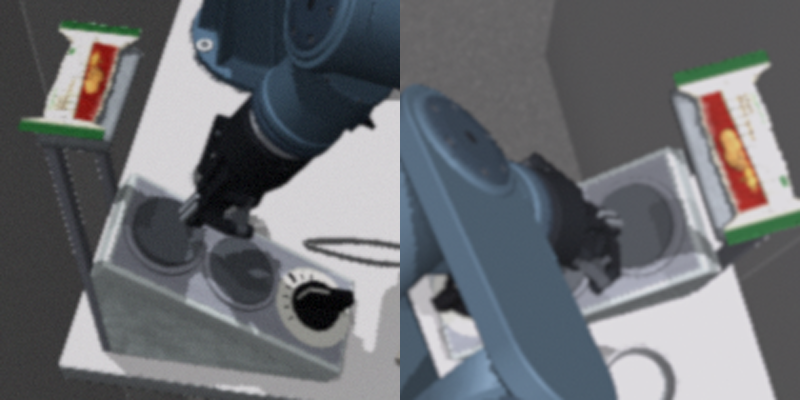

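>>> move_arm:
  rows: "0 0 1 0 0 0 0; 0 0 1 0 0 0 0; 0 0 0.3 0 0 0 0; 0 0 0.3 0 0 0 0; 0 0 0.2 0 0 0 0; 0 0 0.2 0 0 0 0; 0 0 0.2 0 0 0 0; 0 0 0.2 0 0 0 0"

```text
time_s: 6.0
eef_pos: [0.4333, 0.1361, 0.2183]
eef_rot: [0.276, 0.921, 0.276, -0.005]
wrist_force: [-5.3, 4.8, 6.7]
opening: 0.002
```

>>> move_arm:
  rows: "0 0 0.2 0 0 0 0; 0 0 0.2 0 0 0 0"

```text
time_s: 6.2
eef_pos: [0.4338, 0.1341, 0.215]
eef_rot: [0.276, 0.921, 0.276, -0.005]
wrist_force: [-5.9, 3.4, 6.8]
opening: 0.002
```

```bash
python3 -c "
from plan import *
x,R,ob=state(); print(rel(x+R[:,2]*.073,'lidU'),ob['wrist_force']@n)"
```

```text
[-5.3  0.7 -4.3] 8.377944375274202
```

>>> move_arm:
  rows: "0 0 0.2 0 0 0 0; 0 0 0.2 0 0 0 0"

```text
time_s: 6.4
eef_pos: [0.4343, 0.1332, 0.2137]
eef_rot: [0.276, 0.921, 0.275, -0.005]
wrist_force: [-25.4, 23.5, 39.6]
opening: -0.0
```

>>> move_arm:
  rows: "0 0 0.2 0 0 0 0; 0 0 0.15 0 0 0 0"

```text
time_s: 6.6
eef_pos: [0.4345, 0.133, 0.2135]
eef_rot: [0.275, 0.921, 0.275, -0.004]
wrist_force: [-40.6, 36.0, 63.6]
opening: -0.002
```

```bash
python3 -c "
from plan import *
x,R,ob=state(); print(rel(x+R[:,2]*.073,'lidU'),ob['wrist_force']@n)"
```

```text
[-5.3  1.1 -6.2] 78.062536455264
```

>>> move_arm:
  rows: "0 0 -1.5 0 0 0 0; 0 0 -2.5 0 0 0 0; 0 0 -2.5 0 0 0 0; 0.66 -2.05 0 0 0 0 0; 0.66 -2.05 0 0 0 0 0; 0.66 -2.05 0 0 0 0 0.6; 0.66 -2.05 0 0 0 0 0.6; 0.66 -2.05 0 0 0 0 0.6; 0.66 -2.05 0 0 0 0 0.6; 0.66 -2.05 0 0 0 0 0.6; 0.66 -2.05 0 0 0 0 0.6; 0 0 0 0 0 0 0.6; 0 0 0 0 0 0 0.6"

```text
time_s: 7.9
eef_pos: [0.3866, 0.3036, 0.1715]
eef_rot: [0.277, 0.92, 0.277, -0.005]
wrist_force: [-0.4, 0.6, -0.2]
opening: 0.605
```

```bash
python3 look.py 5; python3 -c "
from plan import *
x,R,ob=state(); print(rel(x,'dial'),rel(x+R[:,2]*.065,'dial')); print(delta(Q['dial']+n*.086,Rt(p[10]-.8)))
import cv2
a=cv2.imread('pics/s5.png')[200:320,190:370]; cv2.imwrite('pics/s5k.png',cv2.resize(a,(800,533),interpolation=cv2.INTER_CUBIC))
"
```

```text
t 7.9 F [-0.4  0.6 -0.2] along n 0.2 open 0.605 q [ 0.67  0.35  1.78 -0.53  1.29  0.31]
z.n -0.9996843793204537 tcp rel lidL [-89.6   0.6 125.3] tip(73) rel lidL [-89.5   0.6  52.3]
[  0.6   0.8 137.5] [ 0.6  0.9 72.5]
(array([ 0.02736174, -0.05719141, -0.02476903]), array([-0.06121192, -0.08447131,  5.15112582]), array([-0.0663941 , -0.08693353,  5.15264457]))
```

View pics/c5.png

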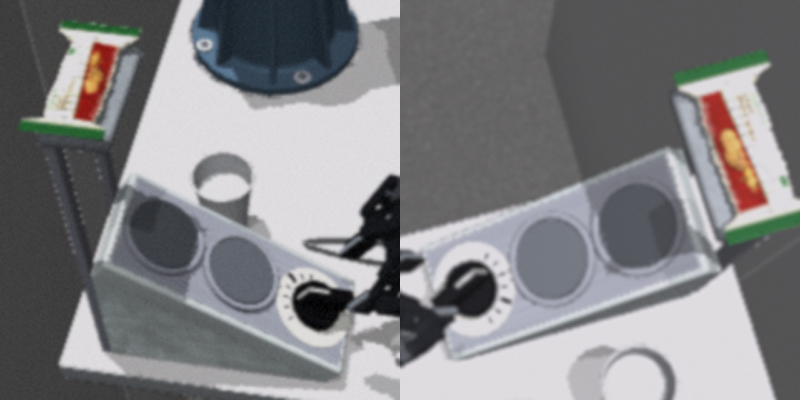

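View pics/s5k.png

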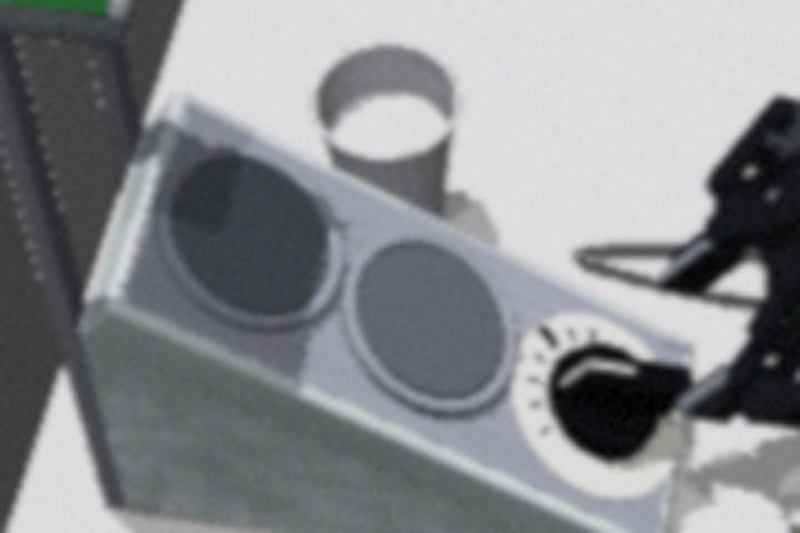

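>>> move_arm:
  rows: "0 0 2 0 0 0 0.6; 0 0 2 0 0 0 0.6; 0 0 0.9 0 0 0 0.6; 0 0 0 0 0 0 0.6"

```text
time_s: 8.4
eef_pos: [0.3935, 0.2774, 0.1296]
eef_rot: [0.277, 0.921, 0.276, -0.006]
wrist_force: [-0.5, -0.0, 0.2]
opening: 0.603
```

>>> move_arm:
  rows: "0 0 0 0 0 0 0.3; 0 0 0 0 0 0 0.1; 0 0 0 0 0 0 0; 0 0 0 0 0 0 0; 0 0 0 0 0 0 0; 0 0 0 0 0 0 0"

```text
time_s: 9.0
eef_pos: [0.3929, 0.2787, 0.1313]
eef_rot: [0.277, 0.92, 0.276, -0.006]
wrist_force: [-6.3, -1.2, 9.4]
opening: 0.176
```

```bash
python3 look.py 6; python3 -c "
from plan import *
x,R,ob=state(); print(rel(x,'dial'),ob['torque'])"
```

```text
t 9.0 F [-6.3 -1.2  9.4] along n 8.3 open 0.176 q [ 0.63  0.39  1.82 -0.56  1.2   0.33]
z.n -0.9996837385887309 tcp rel lidL [-89.1   0.   77.6] tip(73) rel lidL [-89.   -0.    4.6]
[ 0.4 -0.  89.5] [-0.60948932  0.74368702 -0.59127006]
```

View pics/c6.png

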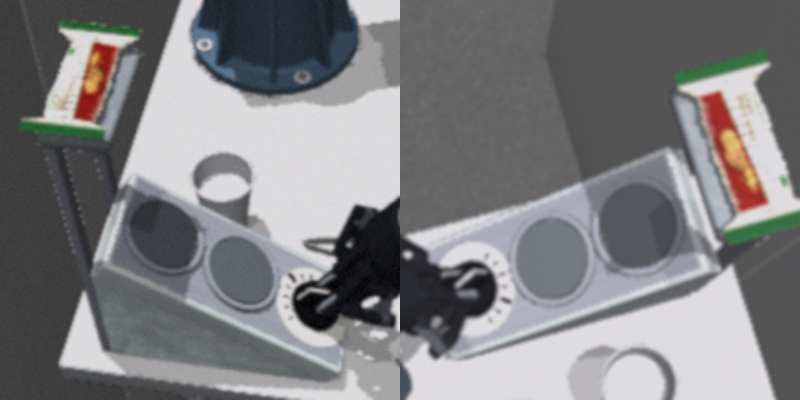

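>>> move_arm:
  rows: "0 0 0 0 0 5.5 0; 0 0 0 0 0 5.5 0; 0 0 0 0 0 5.5 0; 0 0 0 0 0 5.5 0; 0 0 0 0 0 5.5 0; 0 0 0 0 0 5.5 0; 0 0 0 0 0 5.5 0; 0 0 0 0 0 5.5 0; 0 0 0 0 0 0 0; 0 0 0 0 0 0 0"

```text
time_s: 10.1
eef_pos: [0.3935, 0.2787, 0.1314]
eef_rot: [0.259, 0.957, -0.089, 0.099]
wrist_force: [-5.3, -1.1, 7.7]
opening: 0.174
```

```bash
python3 look.py 7; python3 -c "
from plan import *
x,R,ob=state(); print(rel(x,'dial'),ob['torque']); e=R[:,0]; print('bar ang',np.arctan2(e@u,e@v),'target .6')
import cv2
a=cv2.imread('pics/s7.png')[255:315,290:380]; b=cv2.imread('pics/t7.png')[225:285,265:325]; cv2.imwrite('pics/k7.png',np.hstack([cv2.resize(a,(480,320),interpolation=cv2.INTER_CUBIC),cv2.resize(b,(320,320),interpolation=cv2.INTER_CUBIC)]))
"
```

```text
t 10.1 F [-5.3 -1.1  7.7] along n 6.7 open 0.174 q [ 0.63  0.39  1.82 -0.57  1.2   1.1 ]
z.n -0.9996836013634719 tcp rel lidL [-88.9   0.5  77.6] tip(73) rel lidL [-88.8   0.5   4.6]
[ 0.6  0.5 89.5] [-0.59233018  0.34466211 -0.40748765]
bar ang 0.4565441417244216 target .6
```

View pics/k7.png

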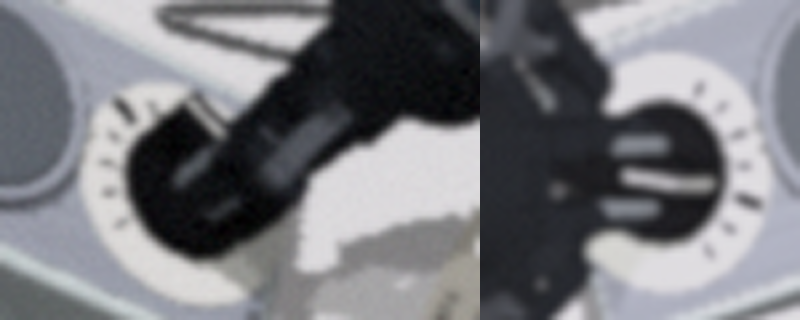

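>>> move_arm:
  rows: "0 0 0 0 0 4 0; 0 0 0 0 0 4.2 0; 0 0 0 0 0 0 0; 0 0 0 0 0 0 0; 0 0 0 0 0 0 0.15; 0 0 0 0 0 0 0.3; 0 0 0 0 0 0 0.5; 0 0 0 0 0 0 0.6; 0 0 0 0 0 0 0.6; 0 0 -1 0 0 0 0.6; 0 0 -2.5 0 0 0 0.6; 0 0 -3 0 0 0 0.6; 0 0 -3 0 0 0 0.6; 0 0 -3 0 0 0 0.6; 0 0 0 0 0 0 0.6; 0 0 0 0 0 0 0.6"

```text
time_s: 11.8
eef_pos: [0.3757, 0.3431, 0.2366]
eef_rot: [0.25, 0.948, -0.157, 0.117]
wrist_force: [-0.9, -0.1, -0.2]
opening: 0.604
```

```bash
python3 look.py 8; python3 -c "
from plan import *
x,R,ob=state(); e=R[:,0]; print('bar ang',np.arctan2(e@u,e@v),'target .6')
import cv2
a=cv2.imread('pics/s8.png')[265:315,300:360]; b=cv2.imread('pics/t8.png')[230:280,270:330]; cv2.imwrite('pics/k8.png',np.hstack([cv2.resize(a,(400,333),interpolation=cv2.INTER_CUBIC),cv2.resize(b,(400,333),interpolation=cv2.INTER_CUBIC)]))
"
```

```text
t 11.8 F [-0.9 -0.1 -0.2] along n -0.0 open 0.604 q [ 0.74  0.3   1.68 -0.5   1.44  1.2 ]
z.n -0.9996818502369054 tcp rel lidL [-89.7   0.7 202.2] tip(73) rel lidL [-89.7   0.8 129.2]
bar ang 0.5984755353775113 target .6
```

View pics/k8.png

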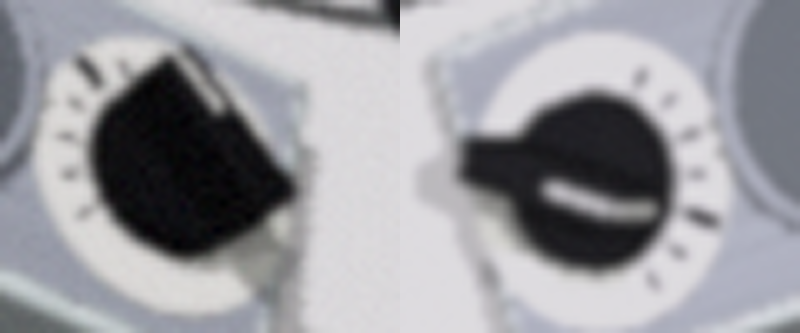

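View pics/c8.png

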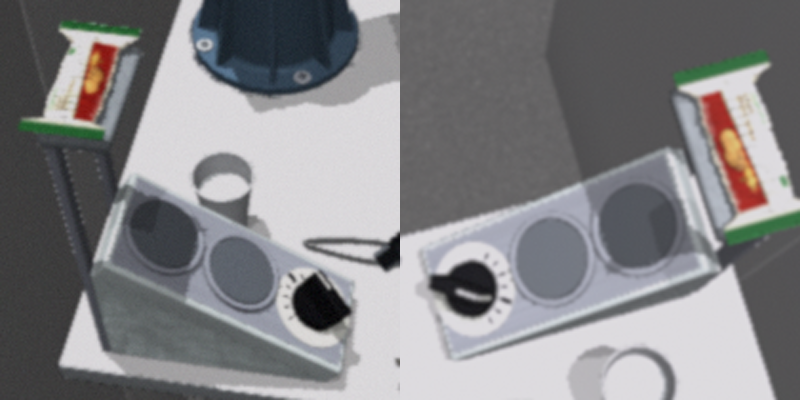

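```bash
python3 - <<'E'
from plan import *
s=6.667
sp=lambda x,y:np.array((300+x/s-.42,265+y/s-.42)); tp=lambda x,y:np.array((270+(x-400)/s-.42,230+y/s-.42))
o_=Q['dial']
for c in (.0385,.040):
 for a in (.45,.5,.55,.6,.65,.7):
  f=lambda r,c:o_+r*np.cos(a)*u-r*np.sin(a)*v+(c-.0022)*n
  inv=lambda n_,X:((proj(n_,X)[0]-((300,265) if n_=='scene' else (270,230))+.42)*s+(0 if n_=='scene' else np.array([400,0]))*1).round(0)
  print(c,a,"top tip S,T",inv('scene',f(.028,c)),inv('top',f(.028,c)),"axis end",inv('scene',f(.004,c)),inv('top',f(.004,c)),"foot T",inv('top',f(.028,.013)))
A,e1=tri(sp(182,52),tp(607,208)); B,e2=tri(sp(220,110),tp(545,187)); d=A-B
print(rel(A,'dial'),rel(B,'dial'),e1,e2,"line angle",np.arctan2(-(d@v),d@u), "tip angle",np.arctan2(-((A-o_)@v),(A-o_)@u))
E
```

```text
0.0385 0.45 top tip S,T [166.  55.] [616. 198.] axis end [223. 115.] [545. 187.] foot T [660. 196.]
0.0385 0.5 top tip S,T [168.  53.] [615. 203.] axis end [223. 115.] [545. 188.] foot T [660. 201.]
0.0385 0.55 top tip S,T [171.  50.] [615. 208.] axis end [223. 114.] [545. 188.] foot T [659. 206.]
0.0385 0.6 top tip S,T [174.  48.] [614. 212.] axis end [224. 114.] [545. 189.] foot T [658. 211.]
0.0385 0.65 top tip S,T [176.  46.] [612. 217.] axis end [224. 114.] [544. 190.] foot T [656. 215.]
0.0385 0.7 top tip S,T [179.  44.] [611. 222.] axis end [225. 113.] [544. 190.] foot T [655. 220.]
0.04 0.45 top tip S,T [169.  53.] [613. 198.] axis end [225. 113.] [542. 187.] foot T [660. 196.]
0.04 0.5 top tip S,T [171.  51.] [613. 203.] axis end [226. 113.] [542. 188.] foot T [660. 201.]
0.04 0.55 top tip S,T [174.  48.] [612. 208.] axis end [226. 112.] [542. 188.] foot T [659. 206.]
0.04 0.6 top tip S,T [176.  46.] [611. 212.] axis end [227. 112.] [542. 189.] foot T [658. 211.]
0.04 0.65 top tip S,T [179.  44.] [610. 217.] axis end [227. 112.] [542. 190.] foot T [656. 215.]
0.04 0.7 top tip S,T [182.  42.] [608. 222.] axis end [227. 111.] [541. 190.] foot T [655. 220.]
[ 21.8 -14.2  38.1] [ 5.  -2.1 37.7] 0.3139888053796085 0.23182188705453655 line angle 0.6272214356139881 tip angle 0.5789862660461611
```

```bash
python3 -c "
from bench import ctrl
print(ctrl.hand_in(), ctrl.get_obs()['time_s'])"
```

```text
the job is handed in; nothing more can be done
the job is handed in; nothing more can be done
```

I pressed the lower lid and then the upper lid home with the shut fingertips, holding the tool square to the sloping face. I then gripped the knob bar, turned it about 52° clockwise, let go and backed off. The job was handed in a little after 11.8 s.

**Lids:** Each lid slid at about 8 N and then hit a hard stop. I pressed on to 65 N along the lid's axis on the lower lid and 78 N on the upper. Both stopped at the same depth, within 0.1 mm. Afterwards both looked flush and centred in their collars in both pictures. The wrist force stayed under the 120 N limit at every reading, with about 84 N the highest.

**Knob:** The target is 0.60 rad to the right of straight up the slope.

| Check | Angle (rad) |
|---|---|
| Gripper's final angle | 0.598 |
| Pointer line in both pictures | 0.63 |
| Pointer tip in both pictures | 0.58 |

The two picture readings differ from each other by about 0.05 rad, on either side of the mark.

**What disagreed:**
- My camera fit put the face about 6 mm lower than the contact depth showed, so I set the knob grip height from the contact.
- While pressing, the wrist also showed a sideways force of about a third of the press. I took it as friction and did not check further.

At the last reading the arm was well clear and touching nothing.

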